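# Clear toppled tins from the packing belt

### The arm

A 6-joint arm with a two-finger parallel gripper is mounted at the origin on the work surface. World frame = base frame: x ahead of the robot, y to its left, z up, the work surface at z = 0. Lengths are in m, angles in rad, forces in N, time in s.
With the tool pointing down it reaches from about 0.3 to 0.75 m from the base axis. Payload 8.5 kg.
Tool frame: the origin (TCP) lies midway between the tips of the shut fingers; the grasp point (between the pads) lies 19 mm behind it; x points along the fingers, y is the direction in which the jaws open and shut, and the axes are right-handed (so a half turn about x gives the same grasp; the last joint's range is limited). The gripper opens to 88 mm and grips with 3 to 60 N. Pads are 18 mm wide; open, the fingers measure 123 mm over their backs; the gripper's body (75 mm by 187 mm) begins 45 mm behind the grasp point.
Start: joints at [1.073, 0.381, 1.297, -0, 1.464, -0.215], TCP at [0.153, 0.528, 0.239] pointing down, gripper open.
Joint ranges: [-3.11, 3.11], [-0.89, 2.33], [0.22, 2.48], [-1.42, 4.56], [0.17, 2.85], [-2.88, 2.88]. Speed limits (rad/s): [2.39, 2.39, 3.14, 3.14, 3.14, 3.14].

### API

Orientations are given as a unit quaternion [x, y, z, w].
In Python, from station import r, imaging, spot_in gives the robot as it stands. Calls block until the motion is done:
- r.move_to(position, orientation): joint-space move of the TCP to a pose.
- r.movel(position, attitude=None, velocity=0.15): straight line of the TCP; attitude=None keeps the orientation; velocity is the mean speed in m/s.
- r.goto_joints(angles): joint-space move.
- r.gripper_to(opening): finger opening in m; the grip force is fixed at half the most; returns when the fingers have stopped.
- r.wait(seconds).
- r.solve_ik(position, orientation): joint angles nearest the present ones, or None.
- r.get_state(): the state.
- imaging.get_image(name): name is "scene" or "top" or "wrist"; returns a dict with "image" (400x640x3 uint8, blue, green, red), "depth" (400x640 float32, m along the optical axis (not along the pixel's ray), 0 where there is no reading), "fov_y" (degrees; the focal length in pixels is half the picture's height over the tangent of half this angle, whatever the lens; pixels are square), "cx", "cy" (the principal point, pixels), "distortion" ([k1, k2, p1, p2, k3] as OpenCV has them; the pictures are not rectified), "world_from_camera" (4x4, takes a point from camera to world coordinates). Camera axes: x right, y down, z forward; pixel columns grow to the right and rows downward; lengths in m; the calibration is good to about 2 mm. A picture is of the moment at which its call begins.
A pose or a line that the arm cannot do raises r.MotionError and nothing moves.
- r.job_done(): hands the job in, once; it reports no verdict.
Trained networks look in the newest picture that a camera, given by its name, has taken for a name from the list of things; names that differ only in an ending like _2 or _b are one class to them, and where a whole thing is asked for, a point or a joint stands for the part that bears it (a point fixed in the world has none). Each returns a list of dicts, best first, with "score" (0 to 1); they miss things now and then, are a little off and sometimes report something else, mostly with a low value. They report only what shows in the picture. A call takes as long as a camera call. They do not tell look-alikes from the thing itself.
- spot_in(camera, thing): "box" ([centre column, centre row, width, height] in pixels, round what is visible of it).
The state is a dict: "time": time; "q": joint angles; "dq": joint speeds; "tau": joint torques, N m; "position": TCP position; "ee_rot": TCP orientation; "wrist_force": force on the tool from outside, world axes, zero at the start; "moment": the same for the moment, N m; "width": finger opening in m.
Only numpy, scipy, OpenCV 4.12 (cv2) and the standard library are available. Lean on these libraries where they do the work, as an engineer would, in place of code of your own. Each camera call takes 0.05 s, during which the arm holds its last target. There are 200 camera calls.

### The job

The packing belt has tripped because two of the tea tins on it have toppled over. Turn the belt's isolator off before you move any tin, then put the two toppled tins into the empty grey rework tote, letting each go at about the height of its rim, not from high up. Leave the isolator off, and leave the standing tins, the part-packed gift box and the tote where they are.

Things in the scene. Friction and masses are not known exactly. Their poses are not given: they have to be found in the camera images.
- isolator_handle (a joint): angle of the isolator handle, rad: 0 to 0.03 = ON at the start (bar in line with the long side of the grey case), 1.57 = OFF, end stop (bar across the case). It turns anticlockwise seen from above to go off. Snap action: resists with about 0.15 N m at first, less up to half-way (0.79); past half-way it springs to the other end by itself and stays
- handle_grip (a point): grip point of the isolator handle, on its vertical turning axis, 105 mm above the bench. The handle is a black bar 62 mm long, 15 mm wide, on a round foot (54 mm disc, its top 89 mm above the bench); the bar's top is 117 mm above the bench, 12 mm above this point. x axis along the bar, z up; the frame turns with the handle
- isolator: the isolator: grey plastic case bolted to the bench on its back, 130 mm (x) by 90 mm (y), 79 mm high, with the rotary handle in the middle of its upper face. Origin at the centre of its underside, x along the case's long side. It stands on the robot's side of the belt, to the left or the right; the tote stands on the other side
- toppled_tin_a_mid (a point): middle of one toppled tin, which lies on its side on the belt, 26 mm above the belt; x axis along its 90 mm length towards the lid, z up at the start. Grip it across its 52 mm width; its top is 152 mm above the bench. Nothing stands within 35 mm of its long sides
- toppled_tin_b_mid (a point): middle of the other toppled tin, which lies on its side on the belt, 26 mm above the belt; x axis along its 90 mm length towards the lid, z up at the start. Grip it across its 52 mm width; its top is 152 mm above the bench. Nothing stands within 35 mm of its long sides
- toppled_tin_a: one toppled tin: square tea tin of plain tinplate with a slip lid, 52 x 52 mm by 90 mm long, 110 to 230 g, rigid, lying on its side on the belt. Origin in the middle of the face it lies on at the start, 26 mm below point toppled_tin_a_mid, same axes
- toppled_tin_b: the other toppled tin: square tea tin of plain tinplate with a slip lid, 52 x 52 mm by 90 mm long, 110 to 230 g, rigid, lying on its side on the belt. Origin in the middle of the face it lies on at the start, 26 mm below point toppled_tin_b_mid, same axes
- tote: the rework tote: empty open grey plastic box, 160 mm (x) by 240 mm (y) outside the walls, 100 mm high, walls and floor 5 mm thick (inside 150 x 230 mm), with an 8 mm rim lip all round; loose on the bench, 0.9 kg. Origin at the centre of its underside, z up
- standing_tin_a: a sound tin of the same kind (52 x 52 x 90 mm) standing upright on the belt, to be left there; origin at the centre of its underside, z up
- standing_tin_b: the other upright tin on the belt, as standing_tin_a
- conveyor: the belt conveyor: aluminium frame bolted to the bench, 170 mm wide (x) and 900 mm long (y), dark belt 130 mm wide, belt top 100 mm above the bench with no side guides, frame edges slightly lower; drive motor on its far side. The belt stands still throughout. Origin under its middle at bench height
- gift_box: a part-packed maroon gift box, 160 x 160 x 45 mm, gold 2 x 2 dividers, two tins standing in it (tops 98 mm above the bench), on the bench between isolator and tote; not part of the job. Origin at the centre of its underside
Mind the look-alikes: they are no part of the job. Leave any pink look-alike of the toppled_tin_a alone.

How it is judged:
On the way:
1. the isolator is turned off (value of joint isolator_handle above 1.3 rad), for 0.2 s.
At the end, for the whole second after the job is handed in: The isolator handle is off (beyond 1.3 rad) and both toppled tins lie at rest (slower than 0.03 m/s) in the tote: the middle of each is within the tote's inner outline (75 mm of its origin along x, 115 mm along y) and less than 85 mm above its underside (value of joint isolator_handle above 1.3 rad and x of toppled_tin_a_mid in the frame of tote between -0.075 and 0.075 m and y of toppled_tin_a_mid in the frame of tote between -0.115 and 0.115 m and z of toppled_tin_a_mid in the frame of tote between 0 and 0.085 m and linear speed of each of toppled_tin_a, toppled_tin_b below 0.03 m/s and x of toppled_tin_b_mid in the frame of tote between -0.075 and 0.075 m and y of toppled_tin_b_mid in the frame of tote between -0.115 and 0.115 m and z of toppled_tin_b_mid in the frame of tote between 0 and 0.085 m); the robot touches nothing.
It fails at once if a toppled tin was moved (more than 15 mm) while the isolator was still on (value of joint isolator_handle below 0.8 rad and distance of any of toppled_tin_a_mid, toppled_tin_b_mid from where it was at the start of the episode above 0.015 m).
It fails at once if a toppled tin fell into the tote from high above it (faster than 1.9 m/s inside the tote) ((horizontal distance between toppled_tin_a_mid and tote below 0.14 m and height (world z) of toppled_tin_a_mid below 0.11 m and linear speed of toppled_tin_a above 1.9 m/s) or (horizontal distance between toppled_tin_b_mid and tote below 0.14 m and height (world z) of toppled_tin_b_mid below 0.11 m and linear speed of toppled_tin_b above 1.9 m/s)).
It fails at once if a standing tin was knocked over or shifted by more than 30 mm (distance of any of standing_tin_a, standing_tin_b from where it was at the start of the episode above 0.03 m or angle between any of standing_tin_a, standing_tin_b's own z axis and vertical above 0.3 rad).
It fails at once if the part-packed gift box was shifted by more than 30 mm (distance of gift_box from where it was at the start of the episode above 0.03 m).
It fails at once if the tote was shifted by more than 40 mm or tipped (distance of tote from where it was at the start of the episode above 0.04 m or angle between tote's own z axis and vertical above 0.2 rad).
It also fails if it takes over 67 s, if anything falls off the work surface, if the arm or the gripper's body presses on something with over 40 N, if the wrist force passes 120 N, or if a joint passes its speed limit or range.

## Working session

There is one attempt and no reset: what is moved stays moved. The work goes in short steps, each a Python script; the robot and the scene stay as the last script left them, time stands still between calls to the robot, and variables do not carry over. Pictures are saved under pics/ and viewed, about 8 in all and at most 12, crops included, and the job is handed in when it is done.

```bash
mkdir -p pics; cat > h.py <<'E'
import numpy as np, cv2
from station import r, imaging, spot_in
def grab(n,fn=None):
    d=imaging.get_image(n)
    if fn: cv2.imwrite('pics/'+fn,d['image'])
    return d
def cloud(d):
    h,w=d['depth'].shape; f=h/2/np.tan(np.radians(d['fov_y'])/2)
    K=np.array([[f,0,d['cx']],[0,f,d['cy']],[0,0,1.]])
    u,v=np.meshgrid(np.arange(w),np.arange(h))
    p=cv2.undistortPoints(np.stack([u,v],-1).reshape(-1,1,2).astype(np.float64),K,np.array(d['distortion'],float)).reshape(h,w,2)
    z=d['depth'][...,None]
    P=np.concatenate([p*z,z,np.ones_like(z)],-1)@np.array(d['world_from_camera']).T
    P=P[...,:3]; P[d['depth']==0]=np.nan
    return P
E
python3 - <<'E'
from h import *
for c in ('top','scene'):
    d=grab(c,c+'1.png'); P=cloud(d); np.save(c+'.npy',P)
    print(c,np.round(np.array(d['world_from_camera'])[:3,3],2))
    for t in ('toppled_tin_a','standing_tin_a','tote','isolator','handle_grip','gift_box'):
        for s in spot_in(c,t):
            x,y,w,h=s['box']; 
            q=P[int(y)-2:int(y)+3,int(x)-2:int(x)+3].reshape(-1,3)
            print(t,round(s['score'],2),np.round(s['box']),np.round(np.nanmedian(q,0),3))
print(r.get_state())
E
```

```text
top [0.32 0.01 1.07]
toppled_tin_a 0.82 [423. 287.  40.  26.] [ 0.212 -0.291  0.052]
toppled_tin_a 0.72 [380. 240.  30.  33.] [ 0.34  -0.172  0.051]
toppled_tin_a 0.71 [239. 128.  40.  39.] [0.613 0.21  0.152]
toppled_tin_a 0.59 [350. 133.  35.  36.] [ 0.611 -0.073  0.151]
standing_tin_a 0.88 [397. 128.  35.  33.] [ 0.615 -0.189  0.191]
standing_tin_a 0.84 [294. 130.  25.  29.] [0.599 0.067 0.191]
standing_tin_a 0.36 [237. 127.  38.  40.] [0.618 0.218 0.152]
tote 0.89 [214. 219.  99.  65.] [0.387 0.301 0.006]
tote 0.58 [350. 129.  37.  41.] [ 0.619 -0.075  0.152]
isolator 0.74 [426. 224.  40.  63.] [ 0.385 -0.287  0.089]
handle_grip 0.9 [432. 222.  19.  21.] [ 0.386 -0.298  0.116]
handle_grip 0.16 [238. 125.  37.  43.] [0.62  0.213 0.152]
gift_box 0.8 [320. 219.  56.  57.] [ 0.394 -0.003  0.013]
scene [0.94 0.07 0.72]
toppled_tin_a 0.95 [269. 191.  23.  39.] [ 0.355 -0.156  0.051]
toppled_tin_a 0.95 [235. 153.  40.  32.] [ 0.234 -0.284  0.051]
toppled_tin_a 0.86 [432. 296.  56.  61.] [0.637 0.212 0.15 ]
toppled_tin_a 0.78 [273. 270.  57.  54.] [ 0.631 -0.067  0.15 ]
standing_tin_a 0.
[... 276 characters left out ...]

gift_box 0.73 [329. 211.  76.  72.] [ 0.389 -0.004  0.04 ]
{'time': 0.7, 'q': array([ 1.07272034e+00,  3.80550076e-01,  1.29738216e+00,  5.75256417e-07,
        1.46358067e+00, -2.15321737e-01]), 'dq': array([-0.00020566,  0.0003234 ,  0.00024473, -0.00101768, -0.00056449,
        0.00097265]), 'tau': array([-1.96925132e-03, -4.37731862e+01, -2.24698055e+01,  7.11940555e-02,
        3.16062814e-02, -3.23394534e-05]), 'position': array([0.1534588 , 0.52814552, 0.23878125]), 'ee_rot': array([ 0.09966255,  0.70004224, -0.09960957,  0.70006155]), 'wrist_force': array([ 0.48163309, -1.0386449 ,  0.27706085]), 'moment': array([-0.03068323, -0.01790508,  0.03588876]), 'width': 0.08799108670621296}
```

View pics/top1.png

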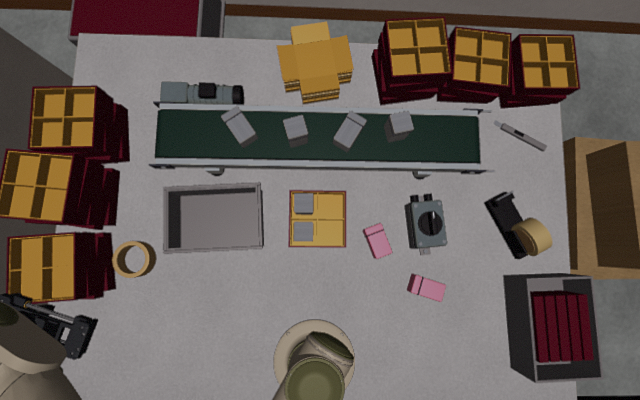

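View pics/scene1.png

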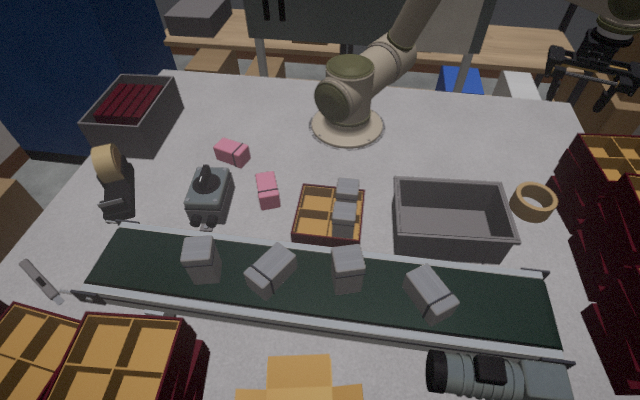

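```bash
cat >> h.py <<'E'
from scipy.spatial.transform import Rotation as R
def down(yaw):
    "tool x down, jaw axis y at yaw in the world xy plane"
    y=np.array([np.cos(yaw),np.sin(yaw),0]); x=np.array([0,0,-1.])
    return R.from_matrix(np.stack([x,y,np.cross(x,y)],1)).as_quat()
def rect(P,c,rad,z0,z1):
    m=(np.hypot(P[...,0]-c[0],P[...,1]-c[1])<rad)&(P[...,2]>z0)&(P[...,2]<z1)
    q=P[m]; (cx,cy),(w,h),a=cv2.minAreaRect((q[:,:2]*1000).astype(np.float32))
    if w<h: w,h,a=h,w,a+90
    return np.array([cx,cy])/1000,(round(w),round(h)),a%180,len(q),np.median(q[:,2])
E
python3 - <<'E'
from h import *
for c in ('top','scene'):
    P=np.load(c+'.npy')
    for n,a in dict(A=((.617,.214),.075,.14,.165),B=((.612,-.075),.075,.14,.165),sa=((.615,-.189),.05,.18,.2),sb=((.6,.067),.05,.18,.2),handle=((.386,-.297),.06,.104,.13),case=((.386,-.29),.11,.06,.085),tote=((.387,.301),.18,.085,.11),gift=((.39,0),.12,.03,.05)).items():
        try: print(c,n,*rect(P,*a))
        except Exception as e: print(c,n,'none')
cur=r.get_state()['q']
for yaw in np.arange(-180,181,30):
    q=r.solve_ik([.386,-.295,.2],down(np.radians(yaw))); print(yaw,None if q is None else np.round(q,2))
E
```

```text
top A [0.62096771 0.21449359] (91, 51) 35.24897003173828 685 0.15180081512720633
top B [ 0.61858563 -0.07373582] (90, 52) 149.64542770385742 669 0.151566015468386
top sa [ 0.62943073 -0.1995571 ] (53, 53) 16.622793197631836 434 0.19027791134024025
top sb [0.6070567  0.06482327] (53, 52) 17.664655685424805 438 0.19066255138424237
top handle [ 0.38655991 -0.30205069] (60, 15) 6.937163352966309 159 0.11721845641391182
top case [ 0.38614746 -0.30286615] (127, 89) 6.150382041931152 1099 0.07970323826204673
top tote [0.43285443 0.28617828] (269, 263) 4.39487361907959 2656 0.10026533701050849
top gift [0.39592703 0.00406647] (159, 159) 0.9427627921104431 674 0.043924414456494754
scene A [0.6222276  0.21198639] (90, 53) 35.55028533935547 1488 0.15009823458909066
scene B [ 0.61887646 -0.07527454] (90, 52) 150.5167579650879 1302 0.15034128730480179
scene sa [ 0.62972729 -0.2016442 ] (53, 53) 103.43008708953857 797 0.18897757399170656
scene sb [0.60799487 0.06383464] (53, 52) 16.58365821838379 847 0.18925715561586898
scene handle [ 0.38335016 -0.30352103] (64, 16) 7.355401039123535 171 0.11604291540765843
scene case [ 0.38355713 -0.30247961] (128, 86) 6.736067295074463 1132 0.07821819046308759
scene tote [0.43205219 0.28227802] (273, 261) 4.577425956726074 3896 0.09822759620510779
scene gift [0.39205902 0.00227209] (164, 160) 0.5429644584655762 1206 0.04132358270134451
-180 [-0.9   0.3   1.54 -0.    1.3   2.24]
-150 [-0.9   0.3   1.54 -0.    1.3   1.72]
-120 [-0.9   0.3   1.54  0.    1.3   1.2 ]
-90 [-0.9   0.3   1.54 -0.    1.3   0.67]
-60 [-0.9   0.3   1.54 -0.    1.3   0.15]
-30 [-0.9   0.3   1.54 -0.    1.3  -0.37]
0 [-0.9   0.3   1.54 -0.    1.3  -0.9 ]
30 [-0.9   0.3   1.54 -0.    1.3  -1.42]
60 [-0.9   0.3   1.54 -0.    1.3  -1.94]
90 [-0.9   0.3   1.54 -0.    1.3  -2.47]
120 None
150 [-0.9   0.3   1.54 -0.    1.3   2.77]
180 [-0.9   0.3   1.54 -0.    1.3   2.24]
```

```bash
python3 - <<'E'
from h import *
p=[.385,-.3027]; b=np.radians(7-90)
r.move_to(p+[.22],down(b)); r.gripper_to(.05); r.movel(p+[.094],velocity=.12)
r.gripper_to(0.0); s=r.get_state(); print(s['width'],s['wrist_force'],s['time'])
for a in (30,60,88):
    r.move_to(p+[.094],down(b+np.radians(a))); s=r.get_state(); print(a,s['width'],s['wrist_force'],s['moment'],s['q'][5])
r.gripper_to(.05); r.movel(p+[.24],velocity=.2)
r.move_to([.40,-.1,.32],down(b+1.5))
P=cloud(grab('top','top2.png')); print(rect(P,p,.05,.104,.13), r.get_state()['time'])
T=cloud(grab('scene')); 
for Q in (P,T):
    m=(Q[...,0]<.49)&(Q[...,0]>.25)&(Q[...,1]>.13)&(Q[...,1]<.46)&(Q[...,2]>.09)&(Q[...,2]<.11)
    print(cv2.minAreaRect((Q[m][:,:2]*1000).astype(np.float32)))
E
```

```text
0.014813220704535814 [ 0.09924191 -6.05494048 -3.37196218] 6.2583
30 0.014592843191745954 [-0.88861439 -5.58184562 -2.13763432] [-0.81760108  0.343481   -0.06022794] 0.016376489038470356
60 0.014982081676472187 [ 0.02386865 -6.57059799 -0.79291698] [-0.81173683  0.47180182  0.14547721] -0.5074482320083616
88 0.014770429927036827 [-0.95020792 -6.98826287 -1.81876199] [-0.79921966  0.66229326  0.12372686] -0.996293380417538
(array([ 0.3877352 , -0.31784338]), (32, 13), 91.99605929851532, 54, np.float64(0.11716597661097439)) 10.4167
((385.837646484375, 278.0960388183594), (174.06411743164062, 254.0954132080078), 4.379302978515625)
((385.14312744140625, 277.384765625), (179.58668518066406, 258.0692443847656), 4.392002105712891)
```

View pics/top2.png

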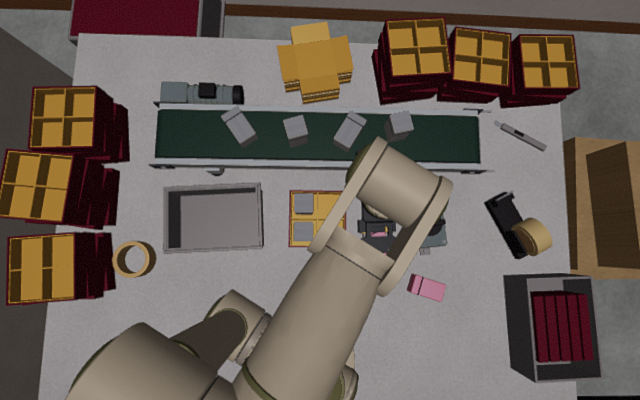

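```bash
cat > pick.py <<'E'
from h import *
def job(c,yaw,z,off):
    c=list(c); a=np.radians(4.4); t=[.3855-off*np.sin(a),.2775+off*np.cos(a)]
    q=down(np.radians(yaw)); qt=down(np.radians(94.4))
    for pp,qq in ((c+[.3],q),(c+[z],q),(t+[.26],qt),(t+[.075],qt)): assert r.solve_ik(pp,qq) is not None,pp
    r.move_to(c+[.3],q); r.gripper_to(.088); r.movel(c+[z],velocity=.12)
    print('contact',r.get_state()['wrist_force'])
    r.gripper_to(0.0); print('w',r.get_state()['width'])
    r.movel(c+[.30],velocity=.15); w=r.get_state()['width']; print('lift w',w,r.get_state()['wrist_force'])
    if w<.045: return
    r.move_to(t+[.26],qt); r.movel(t+[.075],velocity=.12); s=r.get_state(); print(s['width'],s['wrist_force'])
    r.gripper_to(.068); r.movel(t+[.26],velocity=.2); print(r.get_state()['time'])
E
python3 - <<'E'
from pick import *
job((.6215,.2135),125.4,.130,.05)
r.move_to([.5,-.05,.32],down(np.radians(60)))
P=cloud(grab('top','top3.png')); print(rect(P,(.6187,-.0745),.075,.14,.165),rect(P,(.385,-.3027),.05,.104,.13),r.get_state()['time'])
E
```

```text
contact [0.5204194  0.17037115 0.28922484]
w 0.05188068966560557
lift w 0.051773842628504964 [ 0.13284811 -0.17962898 -2.33781244]
0.052201776020088776 [ 0.36862363  0.05750079 -1.43146832]
20.3333
(array([0., 0.]), (0, 0), 0.0, 0, np.float64(nan)) (array([ 0.38637665, -0.30233939]), (62, 15), 96.8179259300232, 142, np.float64(0.11738171203837722)) 21.8667
  return _methods._mean(a, axis=axis, dtype=dtype,
  ret = ret.dtype.type(ret / rcount)
```

View pics/top3.png

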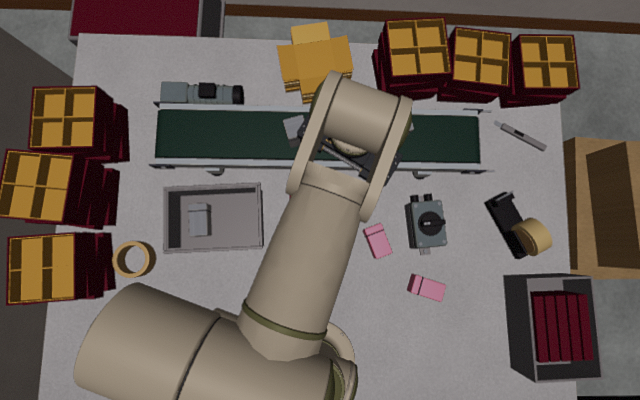

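The first tin lies in the left half of the tote (pixel 199,219). The handle bar is across the case (430,222), measured at 96.8° against 7° at the start, so the isolator is off. Next is the second tin.

```bash
python3 - <<'E'
from pick import *
job((.6187,-.0745),60.1,.134,-.05)
r.move_to([.2,.5,.33],down(np.radians(94.4)))
d=grab('top','top4.png'); P=cloud(d)
for n,a in dict(tinA=((.382,.327),.07,.03,.075),tinB=((.389,.2275),.07,.03,.075),sa=((.63,-.2),.05,.18,.2),sb=((.607,.065),.05,.18,.2),handle=((.385,-.3027),.06,.104,.13),gift=((.39,0),.12,.03,.05)).items():
    print(n,*rect(P,*a))
Q=P;m=(Q[...,0]<.49)&(Q[...,0]>.25)&(Q[...,1]>.13)&(Q[...,1]<.46)&(Q[...,2]>.09)&(Q[...,2]<.11)
print(cv2.minAreaRect((Q[m][:,:2]*1000).astype(np.float32)),r.get_state()['time'])
E
```

```text
contact [-0.53828826  0.39489827 -1.55714117]
w 0.051746730130983826
lift w 0.05167013987386008 [ 0.1192455   0.73650879 -2.26959639]
0.051652707619659205 [-0.21770417  0.53032318 -1.59426371]
30.9583
tinA [0.38181354 0.34993381] (90, 90) 5.43908166885376 794 0.056914878815013115
tinB [0.39276312 0.22985997] (90, 52) 3.90671968460083 657 0.057041675901529754
sa [ 0.62969196 -0.19981982] (53, 52) 13.476032257080078 435 0.190319323552824
sb [0.60697992 0.06493445] (52, 52) 18.115211486816406 438 0.19045120090932766
handle [ 0.38631473 -0.30231143] (62, 15) 96.64934349060059 141 0.11744965822620312
gift [0.39566092 0.00393236] (159, 158) 0.8732197880744934 667 0.04380064954483709
((385.757080078125, 277.877685546875), (174.00347900390625, 254.0298614501953), 4.3520660400390625) 32.2917
```

View pics/top4.png

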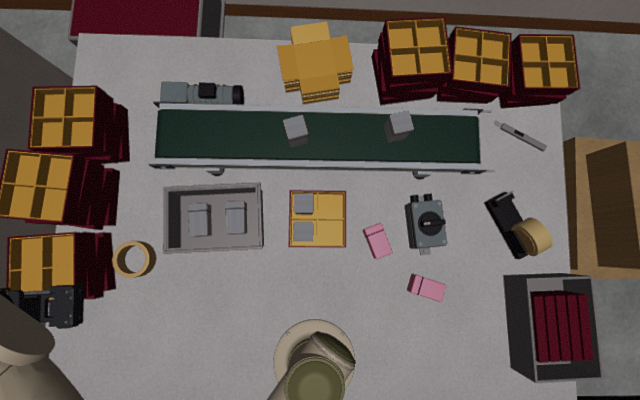

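Both tins lie flat in the tote (pixels 199,219 and 235,217). The handle is across the case and everything else is where it was.

```bash
python3 -c "
from h import *
r.job_done()"
```

```text
the job is handed in; nothing more can be done
```

The job is done and handed in. I turned the isolator off first, then put both toppled tins into the rework tote, releasing each with its middle at about 7 cm, below the tote's 10 cm rim. The robot's clock read about 32 s at the last check, against the 67 s limit; no verdict was reported.

Last checks, from the top camera:
- **Isolator:** the handle has turned about 90°, from 7° to 96.7°, and is off.
- **Toppled tins:** both lie flat in the tote, with tops 57 mm above the bench.
- **Left in place:** the standing tins, gift box and tote all measure within 1 mm of where they started.
- **Arm:** it is parked clear and touching nothing.

One check was unclean. The automatic outline of the first tin came out as 90 x 90 mm because the search area also caught the tote wall. The picture shows the tin lying properly inside. An earlier re-measurement of the second tin failed because the arm blocked the view, so I used the first measurement, and the grasp held.

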